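Hang the bead bin on the keeper peg

TASK

Stand the jar of beads upright in the front compartment of the small yellow bin, and hang the bin by the hole in its back board on the peg of the blue stand, pushed on far enough that the red flap under the peg drops down again in front of the back board, so that the bin cannot slide off. Never let the jar tip over.

Things in the scene. Friction and masses are not known exactly. Their poses are not given: they have to be found in the camera images.
- jar_mid (a point): Centre (half-way up) of a clear glass jar of coloured beads with a cork lid, loose: 46 mm diameter, 64 mm tall, about 90 g. z axis up along the jar. Starts standing on the worktop, near the bench vice (100 mm high) or further right. In the bin, hold it by its upper half, with the hand's wide side parallel to the back board.
- jar: The same jar; origin at the centre of its underside, z up.
- bin: Loose yellow bin, about 280 g empty, standing upright on the worktop. Origin: middle of the underside; z up; x points from the open tray to its tall back board (middle of the board 46 mm along x), y across. Board 8 mm thick (x), 165 mm high; its lower 62 mm is 80 mm wide (y), above that it is a neck 50 mm wide. Tray and board together 101 by 80 mm.
- bin_neck (a point): Grip point: middle of the neck's thickness and width, 152 mm above the bin's underside, 13 mm below the neck's top. Can be gripped here from above across the 50 mm width (along the bin's y), firmly (30 N or more) when loaded, as the tray weighs to one side. Axes as bin.
- bin_eye (a point): Centre of the eye: an octagonal hole, 28 mm across flats, through the back board along the bin's x; 125 mm above the underside, 27 mm straight below bin_neck, mid thickness. Axes as bin.
- bin_pocket (a point): Middle of the inner floor of the tray's front compartment, 5 mm above the bin's underside and 62 mm from the middle of the board. Inside 62 mm (x) by 72 mm (y); walls 4 mm thick, rim 24 mm above this floor; the divider to the narrow rear compartment stands 18 mm above the floor. Axes as bin.
- peg_root (a point): On the axis of a level steel peg, where it leaves the front face of a stand's blue post (fixed). The peg is 12 mm thick, round-ended, 80 mm long, along -x of this frame (x away from the robot, y across, z up), 245 mm above the worktop. Post 36 mm wide, its top 18 mm above the peg's axis; the stand's base is 12 mm thick, 110 mm wide and reaches 90 mm in front of the post.
- flap_tip (a point): Lower end of a red flap, 5 mm thick (along the peg), 9 mm wide, 36 mm long, 30 g, hinged on the peg's axis 66 mm in front of the post, 14 mm behind the peg's end. It hangs by its weight and swings freely, only inward and up, to the post: a board pushed on from the peg's end lifts it with almost no force.
- flap (a joint): Angle of the red flap, rad: 0 hanging straight down (it cannot swing outward), up to 1.45 lifted towards the post. With the peg through the middle of the eye it drops again in front of the board once the eye's centre is less than about 26 mm from the post; the board touches the post with the eye's centre 4 mm from it.

How it is judged (in metres and radians):
At the end, for the whole second after the job is handed in: The bin hangs at rest by its eye (eye centre 0-60 mm from the post, within 12 mm sideways of the peg and 0-14 mm below its axis, upright within 0.3 rad), the flap is down again before the board (under 0.2 rad), and the jar stands on the tray floor, upright within 0.4 rad, at rest (x of bin_eye in the frame of peg_root between -0.06 and 0 m and y of bin_eye in the frame of peg_root between -0.012 and 0.012 m and z of bin_eye in the frame of peg_root between -0.014 and 0 m and angle between the x axis of bin_eye and the x axis of peg_root, either way round below 0.35 rad and angle between bin_eye's own z axis and vertical below 0.3 rad and value of joint flap below 0.2 rad and x of jar_mid in the frame of bin_pocket between -0.02 and 0.02 m and y of jar_mid in the frame of bin_pocket between -0.02 and 0.02 m and z of jar_mid in the frame of bin_pocket between 0.024 and 0.042 m and angle between jar_mid's own z axis and vertical below 0.4 rad and linear speed of each of bin, jar below 0.03 m/s); the robot touches nothing.
It fails at once if the jar is tipped over (more than about 40 degrees) (angle between jar_mid's own z axis and vertical above 0.7 rad).
It also fails if it takes over 67 s, if anything falls off the work surface, if the arm or the gripper's body presses on something with over 40 N, if the wrist force passes 120 N, or if a joint passes its speed limit or range.

ROBOT

A 6-joint arm with a two-finger parallel gripper is mounted at the origin on a cart in front of the work surface, level with it; the furniture and walls round the work are solid. World frame = base frame: x ahead of the robot, y to its left, z up, the work surface at z = 0. Lengths are in mm, angles in rad, forces in N, time in s.
With the tool pointing down it reaches from about 350 to 875 mm from the base axis. Payload 4.2 kg.
Tool frame: the origin (TCP) lies between the finger pads; the fingertips stand 11 mm ahead of it and the grasp point (between the pads) lies 8 mm behind it; z points along the fingers, y is the direction in which the jaws open and shut (so a half turn about z gives the same grasp; the last joint's range is limited). The gripper opens to 85 mm and grips with 20 to 120 N. Pads are 22 mm wide; open, the fingers measure 114 mm over their backs; the gripper's body (76 mm by 85 mm) begins 54 mm behind the grasp point. The pads swing forward as they close: fully open they stand 13 mm farther back than shut.
Start: joints at [-0.868, 0.385, 0.008, 0, -1.194, -0.259], TCP at [268.371, -564.426, 242.312] pointing down, gripper open.
Joint ranges: [-3.14, 3.14], [-1.21, 2.06], [-1.07, 1.41], [-3.16, 2.05], [-2.99, -0.16], [-3.1, 3.1]. Speed limits (rad/s): [2.79, 2.79, 3.14, 3.14, 3.14, 3.14].

INTERFACE

Orientations are given as a unit quaternion [x, y, z, w].
In Python, from bench import * gives the robot as it stands.
- The arm moves only by the tool servo_tool, never from a script. Its argument "rows" is a list of rows, each a list of 7 numbers: the opening, from 0 (shut) to 1 (fully open), then the shift along the tool's x, y, z in cm, then the turn, a rotation vector about the tool's x, y, z in degrees. A call has 1 to 12 rows; each row shifts and turns the commanded pose from where the row before left it, along the tool's axes as they then stand; what a row does not reach is not made up. A row lasts 1/10 s, in which the tool goes at most 50 mm and 8.59 degrees, less where a joint would pass 70% of its speed; a pose out of reach is approached as far as the arm can. A call is refused whole if a number of a shift passes 5 or a number of a turn 8.59, either way. A call with a gripper value outside its range is refused whole. The fingers move at their own pace and stop on an object; the grip force is fixed at half the most. Time passes only in rows, so rows that do not move let the fingers close. It gives the time, the measured TCP pose, the force and the opening at its end, in the units of the state.
- read_state(): the state, without advancing time (a new reading comes with each control period).
- get_image(name): name is "side" or "top"; returns a dict with "image" (384x512x3 uint8, red, green, blue), "mtx" (3x3 intrinsics, pixels), "extrinsics" (4x4, takes a point from camera to world coordinates). Camera axes: x right, y up, looking along -z (the intrinsics and any distortion apply to the point x, -y, -z); pixel columns grow to the right and rows downward; lengths in mm; the calibration is good to about 2 mm. A picture is of the moment at which its call begins. There is no depth.
- job_done(): hands the job in, once; it reports no verdict.
The state is a dict: "clock": time; "joints": joint angles; "joint_vel": joint speeds; "joint_efforts": joint torques, N m; "position": TCP position; "ee_rot": TCP orientation; "contact_force": force on the tool from outside, world axes, zero at the start; "wrist_torque": the same for the moment, N m; "gripper_width": finger opening in mm.
Only numpy, scipy, OpenCV 4.12 (cv2) and the standard library are available. Lean on these libraries where they do the work, as an engineer would, in place of code of your own. Each camera call takes 0.05 s, during which the arm holds its last target. There are 200 camera calls.

## Working session

There is one attempt and no reset: what is moved stays moved. The work goes in short steps, Python scripts to look and compute and a tool call to move; the robot and the scene stay as the last step left them, time stands still between calls to the robot, and variables do not carry over. Pictures are saved under pics/ and viewed, about 8 in all and at most 12, crops included, and the job is handed in when it is done.

Besides the shell and the picture viewer there is one more tool, called as name(argument=value, ...) on one line, values as JSON. servo_tool: Moves the arm, as the interface text tells. Its arguments: {"type":"object","properties":{"rows":{"type":"array","items":{"type":"array","items":{"type":"number"}}}},"required":["rows"]}

```bash
mkdir -p pics; cat > h.py <<'E'
from bench import *
import numpy as np, cv2
from scipy.spatial.transform import Rotation as R
def snap(n,f):
    d=get_image(n); cv2.imwrite('pics/'+f,d['image'][:,:,::-1]); np.savez('pics/'+n+'.npz',**{k:np.array(v) for k,v in d.items()}); return d
def load(n): return np.load('pics/'+n+'.npz')
def onz(d,uv,z):
    """intersection of pixel ray with plane z"""
    E=np.array(d['extrinsics']);u,v=uv;r=np.linalg.inv(np.array(d['mtx']))@[u,v,1]
    r=E[:3,:3]@[r[0],-r[1],-r[2]];o=E[:3,3];return o+r*(z-o[2])/r[2]
def ray(d,uv):
    E=np.array(d['extrinsics']);u,v=uv;r=np.linalg.inv(np.array(d['mtx']))@[u,v,1]
    r=E[:3,:3]@[r[0],-r[1],-r[2]];return E[:3,3],r/np.linalg.norm(r)
def tri(d1,p1,d2,p2):
    o1,r1=ray(d1,p1);o2,r2=ray(d2,p2);s=np.linalg.lstsq(np.c_[r1,-r2],o2-o1,rcond=None)[0]
    a=o1+s[0]*r1;b=o2+s[1]*r2;return (a+b)/2,np.linalg.norm(a-b)
def proj(d,p):
    E=np.array(d['extrinsics']);c=E[:3,:3].T@(np.array(p,float)-E[:3,3]);q=np.array(d['mtx'])@[c[0],-c[1],-c[2]];return q[:2]/q[2]
E
python3 - <<'E'
from h import *
for n in('side','top'):
    d=snap(n,n+'0.png'); print(n,[k for k in d],np.round(d['extrinsics'],3).tolist(),np.round(d['mtx'],1).tolist())
s=read_state();print({k:np.round(v,3).tolist() for k,v in s.items()})
a=cv2.imread('pics/side0.png');b=cv2.imread('pics/top0.png')
E
```

```text
side ['image', 'mtx', 'extrinsics'] [[-0.905, 0.221, -0.363, 223.226], [-0.425, -0.419, 0.803, 769.373], [0.026, 0.881, 0.473, 572.546], [0.0, 0.0, 0.0, 1.0]] [[360.7, 0.0, 255.8], [0.0, 360.7, 193.3], [0.0, 0.0, 1.0]]
top ['image', 'mtx', 'extrinsics'] [[-0.011, 0.98, -0.198, 364.846], [-1.0, -0.016, -0.024, 58.092], [-0.026, 0.197, 0.98, 1002.086], [0.0, 0.0, 0.0, 1.0]] [[379.5, 0.0, 258.8], [0.0, 379.5, 189.7], [0.0, 0.0, 1.0]]
{'clock': 0.1, 'joints': [-0.868, 0.385, 0.007, -0.0, -1.194, -0.259], 'joint_vel': [0.0, -0.001, 0.003, 0.003, -0.002, 0.0], 'joint_efforts': [-0.001, -39.332, 18.893, 4.198, -0.003, -0.0], 'position': [268.149, -563.986, 241.349], 'ee_rot': [-0.22, 0.975, 0.001, -0.0], 'contact_force': [0.685, -0.378, -0.31], 'wrist_torque': [-0.028, 0.032, -0.012], 'gripper_width': 85.476}
```

View pics/side0.png

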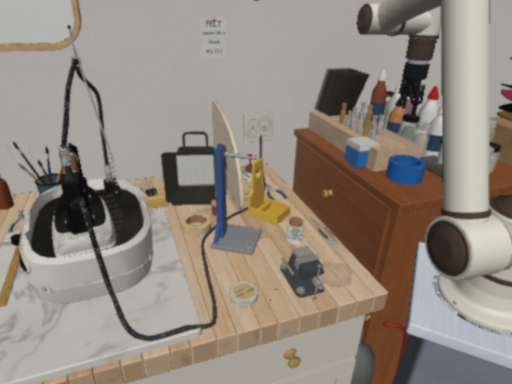

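View pics/top0.png

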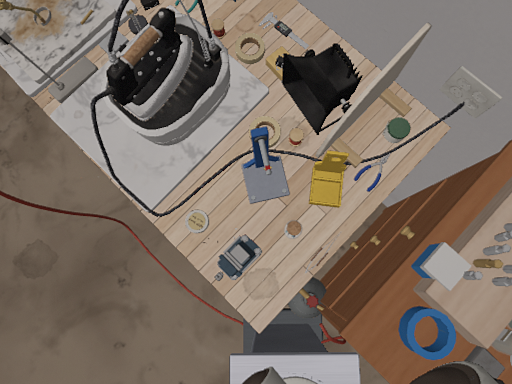

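Side: jar at (295,230), bin at (265,203), blue post at (220,195) with the peg near (237,156). Top: jar lid at (293,228), bin tray at (327,190), post at (260,140), vice at (238,257). I'll enlarge both for exact pixels.

```bash
python3 - <<'E'
import cv2,numpy as np
a=cv2.imread('pics/side0.png')[140:265,205:325];b=cv2.imread('pics/top0.png')[115:245,235:355]
f=lambda m:cv2.resize(m,(0,0),fx=5,fy=5,interpolation=cv2.INTER_CUBIC)[:600]
def grid(m,u0,v0,u1):
    m=f(m)[:, :400] if 0 else f(m)
    for u in range(0,120,20): cv2.putText(m,str(u0+u),(u*5,10),0,.35,(0,0,0),1);cv2.line(m,(u*5,12),(u*5,18),(0,0,0),1)
    for v in range(0,120,20): cv2.putText(m,str(v0+v),(0,v*5+5),0,.35,(0,0,255),1)
    return m
A=grid(a,205,140,0);B=grid(b,235,115,0)
cv2.imwrite('pics/s1.png',A);cv2.imwrite('pics/t1.png',B)
E
```

```text
(no output)
```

View pics/s1.png

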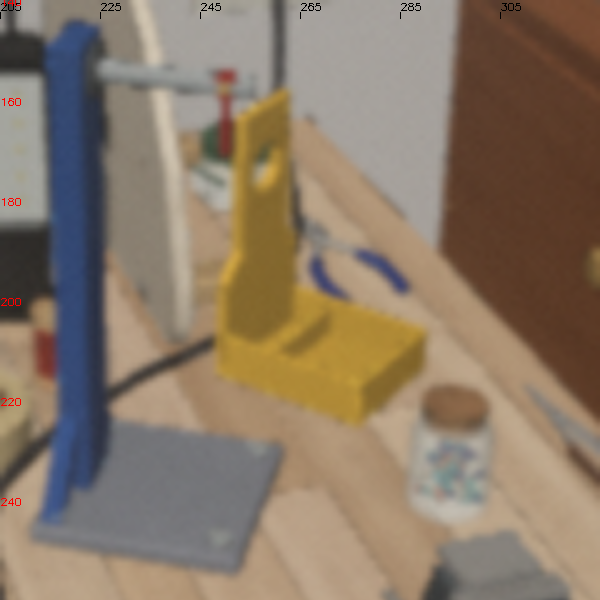

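View pics/t1.png

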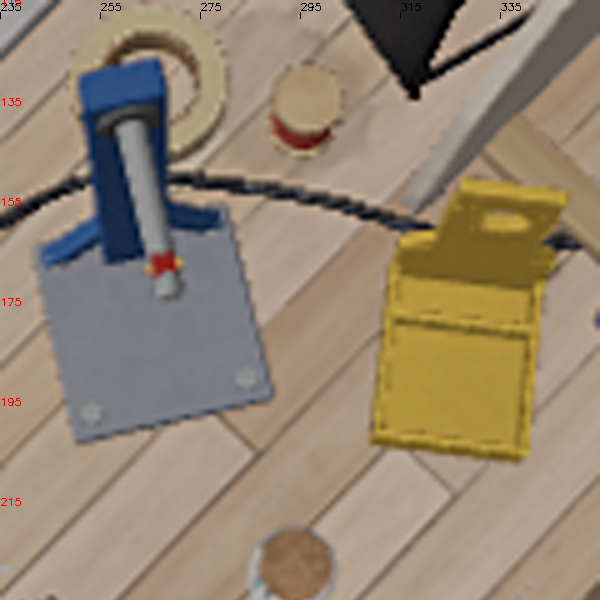

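```bash
cat > fit.py <<'E'
from h import *
from scipy.optimize import least_squares
s,t=load('side'),load('top')
S=lambda x,y:(205+x/5,140+y/5); T=lambda x,y:(235+x/5,115+y/5)
def fit(obs,x0):
    def f(p):
        c,q=np.cos(p[2]),np.sin(p[2]);return np.concatenate([proj(d,[p[0]+c*P[0]-q*P[1],p[1]+q*P[0]+c*P[1],P[2]])-uv for d,uv,P in obs])
    r=least_squares(f,x0,loss='soft_l1');print(np.round(r.x,3),np.round(np.degrees(r.x[2]),2));print(np.round(r.fun.reshape(-1,2),1).tolist());return r.x
b=[(t,T(374,443),(-51,40,5)),(t,T(523,459),(-51,-40,5)),(t,T(463,180),(50,25,165)),(t,T(570,193),(50,-25,165)),
(s,S(217,375),(50,40,0)),(s,S(358,426),(-51,40,0)),(s,S(426,331),(-51,-40,29)),(s,S(238,118),(46,25,165)),(s,S(289,90),(46,-25,165)),(t,T(400,238),(50,40,62)),(s,S(361,388),(-51,40,29))]
print('bin');B=fit(b,[480,-80,0])
# stand frame origin: below peg root
p=[(t,T(78,441),(-90,55,12)),(t,T(273,398),(-90,-55,12)),(t,T(85,110),(0,18,263)),(t,T(168,98),(0,-18,263)),(t,T(168,299),(-80,0,245)),(t,T(165,265),(-66,0,250)),
(s,S(100,71),(0,0,245)),(s,S(257,92),(-80,0,245)),(s,S(240,572),(-90,55,2)),(s,S(283,450),(-90,-55,12))]
print('stand');P=fit(p,[580,40,0])
print('jar',onz(t,T(296,563),64),onz(s,S(455,395),64),tri(t,T(296,563),s,S(455,395)),onz(s,S(447,508),0))
print('peg end tri',tri(t,T(168,296),s,S(258,92)), 'neck',tri(t,T(570,193),s,S(289,90)),tri(t,T(463,180),s,S(238,118)))
E
python3 fit.py
```

```text
bin
[ 5.69665e+02 -9.77280e+01 -1.34000e-01] -7.7
[[-0.5, 0.6], [-0.1, 1.0], [-0.2, -0.5], [0.3, -0.7], [-0.5, 0.3], [0.4, 0.7], [0.5, -0.4], [0.3, -0.0], [-0.5, 0.0], [0.4, -0.7], [0.3, -0.2]]
stand
[6.26233e+02 7.11870e+01 2.08000e-01] 11.93
[[-0.9, 0.6], [0.6, 0.1], [-0.1, 0.7], [0.5, -0.7], [0.6, 0.2], [-0.3, -0.1], [-1.3, 0.1], [-0.1, -0.3], [-0.4, 1.2], [0.5, -1.2]]
jar [457.26138317  -5.57981447  64.        ] [458.46044536 -13.49203133  64.        ] (array([456.38239204,  -5.30669194,  69.28911432]), np.float64(0.7338586624150281)) [453.57371031  -1.7771564    0.        ]
peg end tri (array([548.26737506,  55.38958616, 244.79960597]), np.float64(2.9063739001113618)) neck (array([ 612.24195713, -128.7335589 ,  165.51293499]), np.float64(3.666757908725789)) (array([620.93230894, -80.45053501, 164.09256735]), np.float64(1.352531449727451))
```

```bash
cat > go.py <<'E'
from h import *
import sys
# usage: go.py x y z yaw_of_jaw_deg -> tool-frame shift in cm, turn in deg
a=list(map(float,sys.argv[1:]))
s=read_state();q=R.from_quat(s['ee_rot']);p=np.array(s['position'])
print('t',round(s['clock'],2),'pos',np.round(p,1),'F',np.round(s['contact_force'],1),'w',round(s['gripper_width'],1),'j',np.round(s['joints'],2))
M=q.as_matrix();print('jaw yaw',np.round(np.degrees(np.arctan2(M[1,1],M[0,1])),2),'z',np.round(M[:,2],3))
if len(a)>=3: print('tool shift cm',np.round(M.T@(np.array(a[:3])-p)/10,2))
if len(a)>3:
    w=np.radians(a[3]);Y=np.array([np.cos(w),np.sin(w),0]);Z=np.array([0,0,-1]);G=np.c_[np.cross(Y,Z),Y,Z]
    print('turn',np.round((q.inv()*R.from_matrix(G)).as_rotvec(degrees=True),2),'shift after turn cm',np.round(G.T@(np.array(a[:3])-p)/10,2))
E
python3 - <<'E'
from h import *
s,t=load('side'),load('top')
print('bluebox',tri(t,(440,265),s,(360,152)),'ring',tri(t,(427,333),s,(407,170)))
for uv in[(240,235),(262,245),(246,275),(218,265),(219,276)]: print('vice',uv,onz(t,uv,100).round(),onz(t,uv,40).round())
for uv in [(372,70),(380,70),(435,90)]: print(onz(s,uv,200).round())
E
python3 go.py 457 -5.5 250 82.3
```

```text
bluebox (array([ 363.25129694, -305.16035634,  169.94922105]), np.float64(0.35861608110531973)) ring (array([ 222.42039545, -270.87937765,  153.88455159]), np.float64(2.5003302930043696))
vice (240, 235) [438. 126. 100.] [443. 130.  40.]
vice (262, 245) [414.  74. 100.] [417.  75.  40.]
vice (246, 275) [345. 112. 100.] [344. 115.  40.]
vice (218, 265) [369. 177. 100.] [369. 185.  40.]
vice (219, 276) [344. 175. 100.] [342. 182.  40.]
[  558. -1695.   200.]
[  514. -1725.   200.]
[  182. -1261.   200.]
t 0.1 pos [ 268.1 -564.   241.3] F [ 0.7 -0.4 -0.3] w 85.5 j [-0.87  0.39  0.01 -0.   -1.19 -0.26]
jaw yaw 115.42 z [-0.001  0.002 -1.   ]
tool shift cm [-41.03  42.34  -0.79]
turn [ 0.11 -0.04 33.12] shift after turn cm [-11.23  57.88  -0.87]
```

servo_tool(rows=[[1, 0, 0, -4, 0, 0, 0], [1, 0, 0, -4, 0, 0, 0], [1, 0, 0, -4, 0, 0, 0], [1, 0, 0, -2, 0, 0, 0], [1, 0, 0, 0, 0, 0, 8.3], [1, 0, 0, 0, 0, 0, 8.3], [1, 0, 0, 0, 0, 0, 8.3], [1, 0, 0, 0, 0, 0, 8.2]])

```text
clock: 0.9
position: [268.4, -564.2, 381.6]
ee_rot: [0.07, 0.998, 0.001, -0.0]
contact_force: [-0.1, 0.4, -0.7]
gripper_width: 85.1
```

servo_tool(rows=[[1, -0.5, 2.5, 0, 0, 0, 0], [1, -0.9, 4.5, 0, 0, 0, 0], [1, -0.9, 4.5, 0, 0, 0, 0], [1, -0.9, 4.5, 0, 0, 0, 0], [1, -0.9, 4.5, 0, 0, 0, 0], [1, -0.9, 4.5, 0, 0, 0, 0], [1, -0.9, 4.5, 0, 0, 0, 0], [1, -0.9, 4.5, 0, 0, 0, 0], [1, -0.9, 4.5, 0, 0, 0, 0], [1, -0.9, 4.5, 0, 0, 0, 0], [1, -0.9, 4.5, 0, 0, 0, 0], [1, -0.9, 4.5, 0, 0, 0, 0]])

```text
clock: 2.1
position: [440.7, -61.1, 382.2]
ee_rot: [0.067, 0.998, 0.0, -0.0]
contact_force: [1.6, -0.5, -0.7]
gripper_width: 85.4
```

```bash
python3 go.py 457 -5.5 250 82.3
```

```text
t 2.1 pos [440.7 -61.1 382.2] F [ 1.6 -0.5 -0.7] w 85.4 j [ 0.23 -0.   -0.14 -0.   -1.44 -1.93]
jaw yaw 82.34 z [-0.  0. -1.]
tool shift cm [-0.88  5.72 13.22]
turn [ 0.01 -0.01  0.04] shift after turn cm [-0.87  5.73 13.22]
```

servo_tool(rows=[[1, -0.3, 2, 2, 0, 0, 0], [1, -0.3, 2, 3, 0, 0, 0], [1, -0.27, 1.73, 4, 0, 0, 0], [1, 0, 0, 4.2, 0, 0, 0], [1, 0, 0, 4, 0, 0, 0], [1, 0, 0, 4, 0, 0, 0], [1, 0, 0, 4, 0, 0, 0], [1, 0, 0, 2, 0, 0, 0], [1, 0, 0, 0, 0, 0, 0]])

```text
clock: 3.0
position: [454.6, -8.1, 107.3]
ee_rot: [0.067, 0.998, -0.001, -0.004]
contact_force: [0.4, 0.0, 0.9]
gripper_width: 85.3
```

```bash
python3 -c "
from h import *
d=snap('top','t2.png');e=snap('side','s2.png')
f=lambda m,u,v:cv2.resize(m[v:v+120,u:u+80],(0,0),fx=5,fy=5,interpolation=2)
cv2.imwrite('pics/c2.png',np.hstack([f(cv2.imread('pics/t2.png'),255,150),f(cv2.imread('pics/s2.png'),255,145)]))
for p in [(457,-5.5,64),(457,-5.5,0)]: print(proj(d,p),proj(e,p))"
python3 go.py 457 -5.5 40 82.3
```

```text
[294.17072688 227.70642845] [295.50640112 220.58559872]
[292.5899957 230.1185175] [293.6718192  240.53598566]
t 3.1 pos [457.5  -7.3 110.6] F [ 0.5 -0.5 -0.7] w 85.7 j [ 0.34  0.26 -0.57  0.   -0.75 -2.05]
jaw yaw 82.35 z [-0. -0. -1.]
tool shift cm [0.08 0.17 7.06]
turn [-0.02  0.    0.05] shift after turn cm [0.08 0.17 7.06]
```

View pics/c2.png

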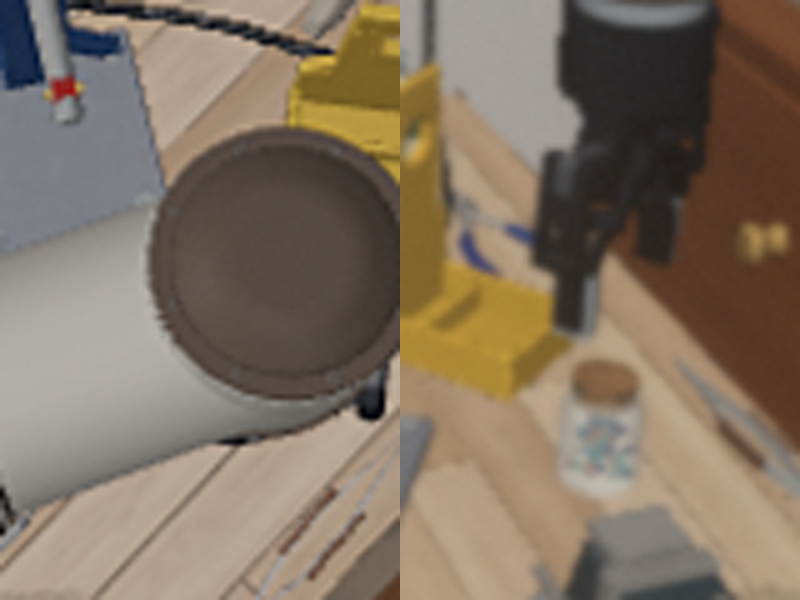

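Side crop: fingers straddle the jar. Its cork shows at image (296,219), as predicted (295.5,220.6) by the estimate (457,−5.5). I'll descend and grip.

servo_tool(rows=[[1, 0, 0.1, 2.5, 0, 0, 0], [1, 0, 0.07, 2.5, 0, 0, 0], [1, 0, 0, 2, 0, 0, 0], [1, 0, 0, 0, 0, 0, 0], [0, 0, 0, 0, 0, 0, 0], [0, 0, 0, 0, 0, 0, 0], [0, 0, 0, 0, 0, 0, 0], [0, 0, 0, 0, 0, 0, 0], [0, 0, 0, 0, 0, 0, 0], [0, 0, 0, 0, 0, 0, 0], [0, 0, 0, 0, 0, 0, 0], [0, 0, 0, 0, 0, 0, 0]])

```text
clock: 4.3
position: [458.6, -5.3, 42.1]
ee_rot: [0.067, 0.998, 0.0, 0.002]
contact_force: [-1.4, -0.0, 6.4]
gripper_width: 44.7
```

```bash
python3 go.py 457 -5.5 40 82.3
```

```text
t 4.3 pos [458.6  -5.3  42.1] F [-1.4 -0.   6.4] w 44.7 j [ 0.34  0.37 -0.64  0.   -0.55 -2.05]
jaw yaw 82.37 z [ 0.003  0.001 -1.   ]
tool shift cm [ 0.16 -0.04  0.21]
turn [0.07 0.19 0.07] shift after turn cm [ 0.15 -0.04  0.21]
```

servo_tool(rows=[[0, 0, 0, -1, 0, 0, 0], [0, 0, 0, -2, 0, 0, 0], [0, 0, 0, -3, 0, 0, 0], [0, 0, 0, -3, 0, 0, 0], [0, 0, 0, -2, 0, 0, 0], [0, 0, 0, -1, 0, 0, 0], [0, 0, 0, 0, 0, 0, 0]])

```text
clock: 5.0
position: [458.0, -5.5, 162.0]
ee_rot: [0.067, 0.998, 0.001, 0.002]
contact_force: [-0.5, 0.1, -0.6]
gripper_width: 44.4
```

```bash
python3 -c "
from h import *
e=snap('side','s3.png')
cv2.imwrite('pics/c3.png',cv2.resize(cv2.imread('pics/s3.png')[130:250,230:330],(0,0),fx=5,fy=5,interpolation=2))
print(proj(e,(457,-5.5,120)),proj(e,(457,-5.5,184)))"
python3 go.py 554 -95.6 160 82.3
```

```text
[297.21058958 202.05319163] [299.28234262 179.52365811]
t 5.05 pos [457.1  -5.6 160.6] F [-0.4  0.6 -0.8] w 44.8 j [ 0.34  0.18 -0.51 -0.   -0.88 -2.05]
jaw yaw 82.31 z [ 0.001  0.001 -1.   ]
tool shift cm [-10.8   -7.62   0.06]
turn [0.05 0.04 0.01] shift after turn cm [-10.8   -7.62   0.06]
```

View pics/c3.png

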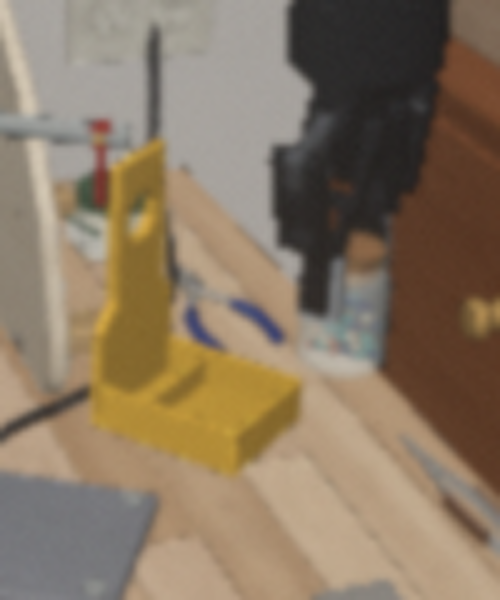

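Jar is held upright, underside centre at about image (298,203), matching the prediction. I'll move over the pocket.

servo_tool(rows=[[0, -1, -0.7, 0, 0, 0, 0], [0, -2, -1.4, 0, 0, 0, 0], [0, -2.4, -1.7, 0, 0, 0, 0], [0, -2.4, -1.7, 0, 0, 0, 0], [0, -2, -1.4, 1, 0, 0, 0], [0, -1, -0.72, 2, 0, 0, 0], [0, 0, 0, 2, 0, 0, 0], [0, 0, 0, 1.5, 0, 0, 0], [0, 0, 0, 1, 0, 0, 0], [0, 0, 0, 0, 0, 0, 0]])

```text
clock: 6.05
position: [552.9, -96.1, 82.7]
ee_rot: [0.067, 0.998, -0.0, -0.003]
contact_force: [-0.1, 0.6, 0.1]
gripper_width: 44.2
```

```bash
python3 -c "
from h import *
e=snap('side','s4.png')
cv2.imwrite('pics/c4.png',cv2.resize(cv2.imread('pics/s4.png')[140:240,230:330],(0,0),fx=6,fy=6,interpolation=2))
"
python3 go.py 554 -95.6 48 82.3
```

```text
t 6.1 pos [553.8 -96.   84. ] F [ 0.5 -0.7 -0.5] w 44.2 j [ 0.12  0.44 -0.35  0.   -0.78 -1.82]
jaw yaw 82.32 z [-0.003 -0.    -1.   ]
tool shift cm [-0.02  0.04  3.6 ]
turn [-0.05 -0.15  0.02] shift after turn cm [-0.01  0.04  3.6 ]
```

View pics/c4.png

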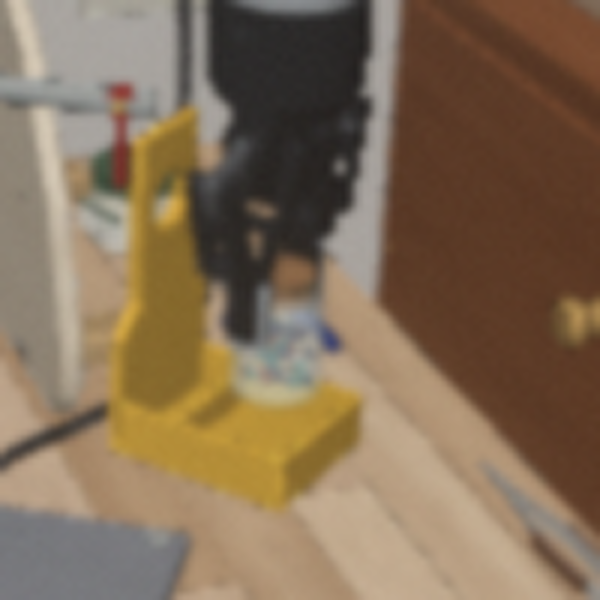

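Jar hangs over the front compartment, clear of the board. I'll lower it gently.

servo_tool(rows=[[0, 0, 0, 1.2, 0, 0, 0], [0, 0, 0, 1.2, 0, 0, 0], [0, 0, 0, 0.7, 0, 0, 0], [0, 0, 0, 0.3, 0, 0, 0], [0, 0, 0, 0, 0, 0, 0], [0, 0, 0, 0, 0, 0, 0]])

```text
clock: 6.7
position: [554.5, -95.6, 51.5]
ee_rot: [0.067, 0.998, -0.0, 0.0]
contact_force: [0.2, 1.6, -0.2]
gripper_width: 44.1
```

```bash
python3 go.py 554 -95.6 48 82.3;python3 go.py
```

```text
t 6.7 pos [554.5 -95.6  51.5] F [ 0.2  1.6 -0.2] w 44.1 j [ 0.12  0.49 -0.38  0.   -0.71 -1.82]
jaw yaw 82.34 z [ 0.001 -0.    -1.   ]
tool shift cm [ 0.05 -0.01  0.35]
turn [-0.    0.03  0.04] shift after turn cm [ 0.05 -0.01  0.35]
t 6.7 pos [554.5 -95.6  51.5] F [ 0.2  1.6 -0.2] w 44.1 j [ 0.12  0.49 -0.38  0.   -0.71 -1.82]
jaw yaw 82.34 z [ 0.001 -0.    -1.   ]
```

servo_tool(rows=[[0, 0, 0, 0.2, 0, 0, 0], [0, 0, 0, 0, 0, 0, 0], [0, 0, 0, 0, 0, 0, 0]])

```text
clock: 7.0
position: [554.3, -95.6, 49.5]
ee_rot: [0.067, 0.998, 0.0, 0.0]
contact_force: [-0.7, -0.3, -0.9]
gripper_width: 44.5
```

servo_tool(rows=[[0, 0, 0, 0.15, 0, 0, 0], [0, 0, 0, 0, 0, 0, 0], [0, 0, 0, 0, 0, 0, 0]])

```text
clock: 7.3
position: [554.2, -95.6, 47.8]
ee_rot: [0.067, 0.998, -0.0, -0.0]
contact_force: [0.1, -0.4, -0.7]
gripper_width: 44.3
```

servo_tool(rows=[[0, 0, 0, 0.1, 0, 0, 0], [0, 0, 0, 0, 0, 0, 0], [0, 0, 0, 0, 0, 0, 0]])

```text
clock: 7.6
position: [554.4, -95.6, 47.2]
ee_rot: [0.067, 0.998, -0.0, 0.0]
contact_force: [-0.4, 0.5, 4.1]
gripper_width: 44.6
```

servo_tool(rows=[[0, 0, 0, 0.1, 0, 0, 0], [0, 0, 0, 0, 0, 0, 0], [0, 0, 0, 0, 0, 0, 0]])

```text
clock: 7.9
position: [554.4, -95.6, 47.2]
ee_rot: [0.067, 0.998, -0.0, 0.0]
contact_force: [-2.7, 1.2, 9.2]
gripper_width: 44.6
```

Contact at 47.2 mm, exactly the floor height expected. I'll back off the press, release and rise.

servo_tool(rows=[[0, 0, 0, -0.12, 0, 0, 0], [0, 0, 0, 0, 0, 0, 0], [0.7, 0, 0, 0, 0, 0, 0], [0.8, 0, 0, 0, 0, 0, 0], [0.9, 0, 0, 0, 0, 0, 0], [0.9, 0, 0, 0, 0, 0, 0], [0.9, 0, 0, 0, 0, 0, 0], [0.9, 0, 0, -1, 0, 0, 0], [0.9, 0, 0, -2, 0, 0, 0], [0.9, 0, 0, -3, 0, 0, 0], [0.9, 0, 0, -4, 0, 0, 0], [0.9, 0, 0, -4, 0, 0, 0]])

```text
clock: 9.1
position: [553.9, -95.7, 189.0]
ee_rot: [0.067, 0.998, -0.0, -0.0]
contact_force: [0.6, -0.3, -0.6]
gripper_width: 77.3
```

servo_tool(rows=[[0.9, 0, 0, -3, 0, 0, 0], [0.9, 0, 0, -1, 0, 0, 0], [0.9, 0, 0, 0, 0, 0, 0]])

```text
clock: 9.4
position: [554.8, -95.5, 229.1]
ee_rot: [0.067, 0.998, 0.0, 0.002]
contact_force: [-0.1, 0.4, -0.5]
gripper_width: 77.4
```

```bash
python3 -c "
from h import *
d=snap('side','s5.png');t=snap('top','t5.png')
f=lambda m,u,v:cv2.resize(m[v:v+100,u:u+66],(0,0),fx=6,fy=6,interpolation=2)
cv2.imwrite('pics/c5.png',np.hstack([f(cv2.imread('pics/t5.png'),300,130),f(cv2.imread('pics/s5.png'),235,145)]))
print(proj(d,(554,-95.6,69)),proj(d,(554,-95.6,5)))"
python3 go.py 615.3 -103.9 220 82.3
```

```text
[274.60392443 196.06432475] [273.53183137 214.76228494]
t 9.5 pos [553.3 -95.5 225.8] F [ 0.1  0.6 -0.2] w 77.3 j [ 0.12  0.29 -0.17 -0.   -1.11 -1.82]
jaw yaw 82.3 z [-0.002  0.001 -1.   ]
tool shift cm [-6.26 -0.    0.57]
turn [ 0.01 -0.13  0.  ] shift after turn cm [-6.26 -0.    0.58]
```

View pics/c5.png

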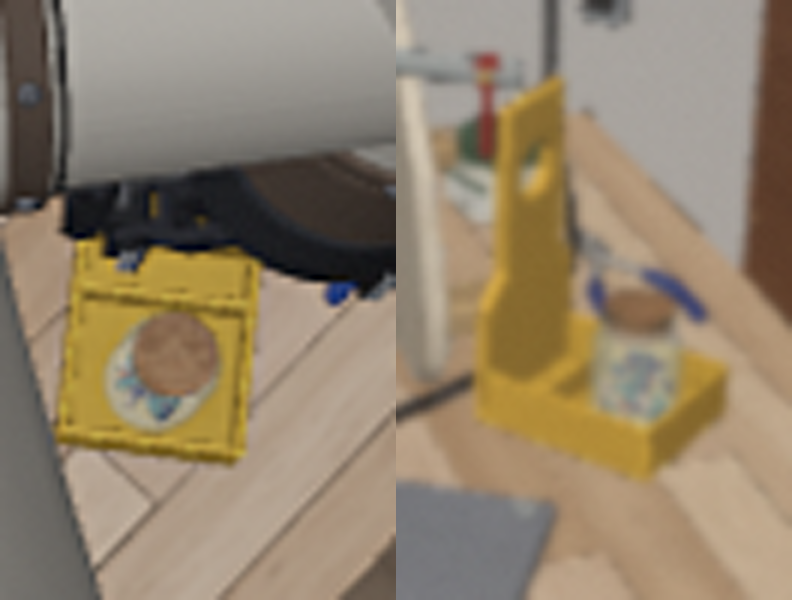

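Both views: bin unmoved, jar standing upright in the front compartment. Now grip the neck.

servo_tool(rows=[[0.9, -1.5, 0, 0, 0, 0, 0], [0.9, -2.5, 0, 0, 0, 0, 0], [0.9, -1.7, 0, 0, 0, 0, 0], [0.9, -0.5, 0, 0.5, 0, 0, 0], [0.9, 0, 0, 2, 0, 0, 0], [0.9, 0, 0, 2.5, 0, 0, 0], [0.9, 0, 0, 2, 0, 0, 0], [0.9, 0, 0, 1.2, 0, 0, 0], [0.9, 0, 0, 0, 0, 0, 0], [0.9, 0, 0, 0, 0, 0, 0]])

```text
clock: 10.5
position: [615.7, -103.9, 145.1]
ee_rot: [0.067, 0.998, -0.0, -0.0]
contact_force: [0.3, 0.4, 0.4]
gripper_width: 76.8
```

```bash
python3 go.py 615.3 -103.9 144 82.3
```

```text
t 10.5 pos [ 615.7 -103.9  145.1] F [0.3 0.4 0.4] w 76.8 j [ 0.09  0.46 -0.12  0.   -0.98 -1.8 ]
jaw yaw 82.34 z [-0. -0. -1.]
tool shift cm [ 0.04 -0.    0.11]
turn [-0.03 -0.01  0.04] shift after turn cm [ 0.04 -0.    0.11]
```

servo_tool(rows=[[0, 0, 0, 0, 0, 0, 0], [0, 0, 0, 0, 0, 0, 0], [0, 0, 0, 0, 0, 0, 0], [0, 0, 0, 0, 0, 0, 0], [0, 0, 0, 0, 0, 0, 0], [0, 0, 0, 0, 0, 0, 0], [0, 0, 0, 0, 0, 0, 0]])

```text
clock: 11.2
position: [616.9, -103.7, 146.6]
ee_rot: [0.067, 0.998, 0.0, 0.002]
contact_force: [0.7, 1.1, 5.9]
gripper_width: 48.7
```

servo_tool(rows=[[0, 0, 0, -0.3, 0, 0, 0], [0, 0, 0, -0.7, 0, 0, 0], [0, 0, 0, -1, 0, 0, 0], [0, 0, 0, -1, 0, 0, 0], [0, 0, 0, -0.5, 0, 0, 0], [0, 0, 0, 0, 0, 0, 0]])

```text
clock: 11.8
position: [616.2, -103.9, 181.3]
ee_rot: [0.067, 0.998, 0.0, 0.001]
contact_force: [-0.2, -0.3, -3.6]
gripper_width: 49.0
```

```bash
python3 go.py 508 46 266 101.9
```

```text
t 11.8 pos [ 616.2 -103.9  181.3] F [-0.2 -0.3 -3.6] w 49.0 j [ 0.09  0.43 -0.08  0.   -1.06 -1.8 ]
jaw yaw 82.33 z [ 0.002  0.    -1.   ]
tool shift cm [12.71 13.41 -8.49]
turn [  0.     0.14 -19.57] shift after turn cm [ 7.5  16.9  -8.47]
```

Bin lifted (3.6 N = bin + jar). Next, raise it and back off before crossing toward the peg.

servo_tool(rows=[[0, 0, 0, -0.7, 0, 0, 0], [0, 0, 0, -1.4, 0, 0, 0], [0, 0.5, -0.1, -1.6, 0, 0, 0], [0, 1, -0.15, -1.6, 0, 0, 0], [0, 1.3, -0.2, -1.5, 0, 0, 0], [0, 1.6, -0.2, -1, 0, 0, 0], [0, 1.6, -0.2, -0.7, 0, 0, 0], [0, 1.4, -0.2, 0, 0, 0, 0], [0, 1.1, -0.15, 0, 0, 0, 0], [0, 0.7, -0.1, 0, 0, 0, 0], [0, 0.4, 0, 0, 0, 0, 0], [0, 0, 0, 0, 0, 0, 0]])

```text
clock: 13.0
position: [518.5, -103.9, 265.0]
ee_rot: [0.067, 0.998, 0.0, -0.0]
contact_force: [0.7, 0.5, -3.5]
gripper_width: 48.7
```

```bash
python3 go.py 519 48.5 266.3 101.9
```

```text
t 13.0 pos [ 518.5 -103.9  265. ] F [ 0.7  0.5 -3.5] w 48.7 j [ 0.11  0.2  -0.19 -0.   -1.18 -1.81]
jaw yaw 82.33 z [-0.  0. -1.]
tool shift cm [ 1.98 15.11 -0.13]
turn [  0.    -0.   -19.57] shift after turn cm [-3.19 14.9  -0.13]
```

servo_tool(rows=[[0, 0, 0, -0.13, 0, 0, -1.5], [0, 0, 0, 0, 0, 0, -3], [0, 0, 0, 0, 0, 0, -4], [0, 0, 0, 0, 0, 0, -4], [0, 0, 0, 0, 0, 0, -3.5], [0, 0, 0, 0, 0, 0, -2.4], [0, 0, 0, 0, 0, 0, -1.17], [0, -0.2, 0.7, 0, 0, 0, 0], [0, -0.3, 1.5, 0, 0, 0, 0], [0, -0.4, 2, 0, 0, 0, 0], [0, -0.5, 2, 0, 0, 0, 0], [0, -0.5, 2, 0, 0, 0, 0]])

```text
clock: 14.2
position: [520.6, -18.6, 266.3]
ee_rot: [-0.103, 0.995, 0.0, 0.0]
contact_force: [0.2, 0.1, -2.8]
gripper_width: 48.8
```

servo_tool(rows=[[0, -0.4, 2, 0, 0, 0, 0], [0, -0.3, 1.8, 0, 0, 0, 0], [0, -0.3, 1.5, 0, 0, 0, 0], [0, -0.2, 1, 0, 0, 0, 0], [0, -0.09, 0.4, 0, 0, 0, 0], [0, 0, 0, 0, 0, 0, 0], [0, 0, 0, 0, 0, 0, 0]])

```text
clock: 14.9
position: [519.2, 48.1, 266.3]
ee_rot: [-0.103, 0.995, -0.0, -0.0]
contact_force: [0.5, -0.3, -3.6]
gripper_width: 48.7
```

```bash
python3 -c "
from h import *
d=snap('side','s6.png');t=snap('top','t6.png')
f=lambda m,u,v:cv2.resize(m[v:v+100,u:u+66],(0,0),fx=6,fy=6,interpolation=2)
cv2.imwrite('pics/c6.png',np.hstack([f(cv2.imread('pics/t6.png'),240,115),f(cv2.imread('pics/s6.png'),210,125)]))
"
python3 go.py 519 48.5 266.3 101.9
```

```text
t 15.0 pos [519.3  47.9 266.3] F [-1.1  0.  -4.2] w 48.8 j [ 0.4   0.19 -0.2   0.   -1.18 -1.77]
jaw yaw 101.85 z [-0. -0. -1.]
tool shift cm [ 0.01  0.07 -0.  ]
turn [-0.01 -0.01 -0.05] shift after turn cm [ 0.01  0.07 -0.  ]
```

View pics/c6.png

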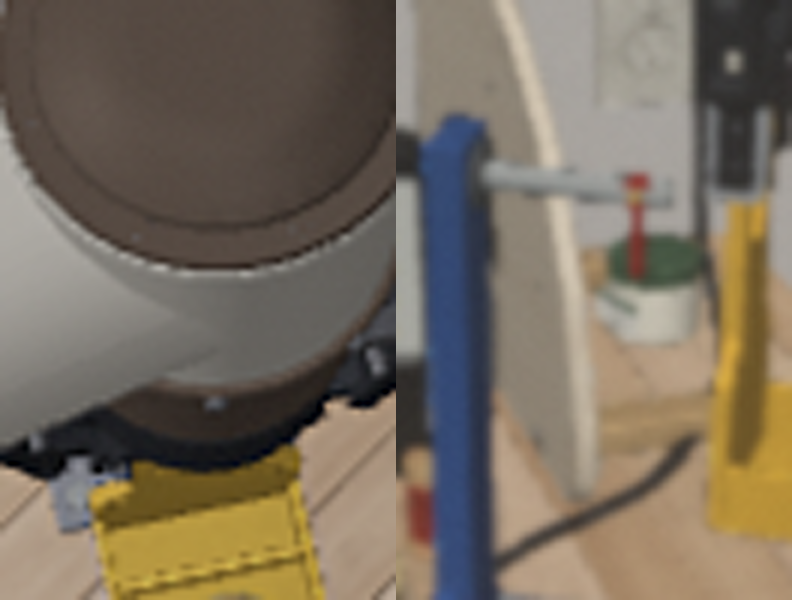

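```bash
python3 -c "
from h import *
d=load('side');t=load('top');a=np.radians(11.9);X=np.array([np.cos(a),np.sin(a),0]);Y=np.array([-X[1],X[0],0])
o=np.array([519.3,48,120])-46*X
for P in [(50,40,0),(50,40,62),(46,25,62+11)]: print(P,proj(d,o+P[0]*X+P[1]*Y+[0,0,P[2]]))
for P in [(42,40,62),(42,-40,62),(-51,40,29)]: print('top',P,proj(t,o+P[0]*X+P[1]*Y+[0,0,P[2]]))
"; echo 'obs side (262.7,212.5) bottom, (263,189?) shoulder; top shoulder L (255.3,197), R (290,191)'
python3 go.py 548.9 55 266.3 101.9; python3 go.py 615.4 69 266.3 101.9
```

```text
(50, 40, 0) [261.45489516 213.54386347]
(50, 40, 62) [262.33724279 190.73886865]
(46, 25, 73) [265.53159606 183.92762872]
top (42, 40, 62) [255.05270468 200.09342641]
top (42, -40, 62) [290.58961786 192.1368692 ]
top (-51, 40, 29) [264.56024896 242.70302314]
obs side (262.7,212.5) bottom, (263,189?) shoulder; top shoulder L (255.3,197), R (290,191)
t 15.0 pos [519.3  47.9 266.3] F [-1.1  0.  -4.2] w 48.8 j [ 0.4   0.19 -0.2   0.   -1.18 -1.77]
jaw yaw 101.85 z [-0. -0. -1.]
tool shift cm [-3.05  0.09 -0.  ]
turn [-0.01 -0.01 -0.05] shift after turn cm [-3.05  0.09 -0.  ]
t 15.0 pos [519.3  47.9 266.3] F [-1.1  0.  -4.2] w 48.8 j [ 0.4   0.19 -0.2   0.   -1.18 -1.77]
jaw yaw 101.85 z [-0. -0. -1.]
tool shift cm [-9.84  0.09 -0.  ]
turn [-0.01 -0.01 -0.05] shift after turn cm [-9.84  0.08 -0.  ]
```

servo_tool(rows=[[0, -0.4, 0.08, 0, 0, 0, 0], [0, -0.8, 0, 0, 0, 0, 0], [0, -0.8, 0, 0, 0, 0, 0], [0, -0.8, 0, 0, 0, 0, 0], [0, -0.7, 0, 0, 0, 0, 0], [0, -0.5, 0, 0, 0, 0, 0], [0, 0, 0, 0, 0, 0, 0]])

```text
clock: 15.7
position: [559.0, 57.7, 265.9]
ee_rot: [-0.104, 0.995, -0.0, -0.0]
contact_force: [-0.4, 0.0, -5.2]
gripper_width: 48.8
```

servo_tool(rows=[[0, -0.4, 0, 0, 0, 0, 0], [0, -0.5, 0, 0, 0, 0, 0], [0, -0.5, 0, 0, 0, 0, 0], [0, -0.5, 0, 0, 0, 0, 0], [0, -0.4, 0, 0, 0, 0, 0], [0, 0, 0, 0, 0, 0, 0]])

```text
clock: 16.3
position: [581.4, 62.4, 266.1]
ee_rot: [-0.104, 0.995, -0.0, 0.0]
contact_force: [-0.2, -0.1, -3.4]
gripper_width: 48.6
```

```bash
python3 -c "
from h import *
d=snap('side','s7.png')
cv2.imwrite('pics/c7.png',cv2.resize(cv2.imread('pics/s7.png')[135:235,200:300],(0,0),fx=6,fy=6,interpolation=2))
"
python3 go.py 615.4 69 266.3 101.9
```

```text
t 16.35 pos [581.   62.3 266.1] F [ 0.3 -0.5 -3.9] w 48.7 j [ 0.38  0.3  -0.06 -0.   -1.21 -1.75]
jaw yaw 101.89 z [-0. -0. -1.]
tool shift cm [-3.51 -0.05 -0.02]
turn [ 0.   -0.02 -0.01] shift after turn cm [-3.51 -0.05 -0.02]
```

View pics/c7.png

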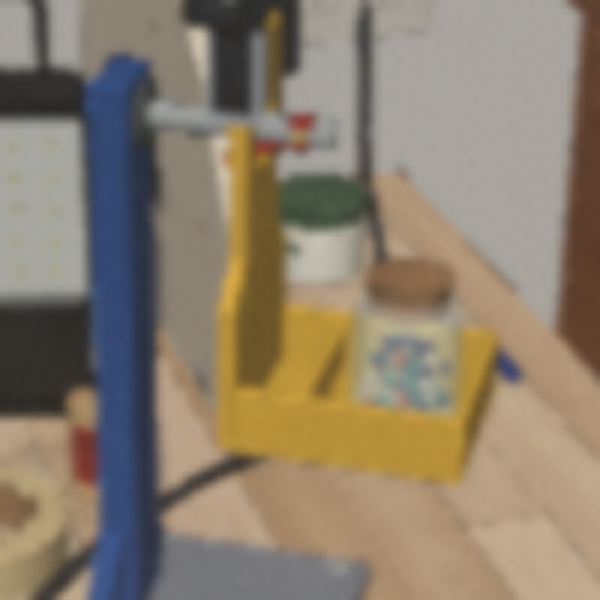

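Peg passes through the eye, the flap is lifted inward (red at crop (228,155)/(262,148)), jar upright, force unchanged. Continuing to the post.

servo_tool(rows=[[0, -0.4, 0, 0, 0, 0, 0], [0, -0.6, 0, 0, 0, 0, 0], [0, -0.6, 0, 0, 0, 0, 0], [0, -0.6, 0, 0, 0, 0, 0], [0, -0.6, 0, 0, 0, 0, 0], [0, -0.4, 0, 0, 0, 0, 0], [0, -0.2, 0, 0, 0, 0, 0], [0, 0, 0, 0, 0, 0, 0]])

```text
clock: 17.15
position: [614.2, 69.3, 266.1]
ee_rot: [-0.104, 0.995, -0.0, -0.0]
contact_force: [0.2, 0.1, -4.0]
gripper_width: 48.8
```

```bash
python3 go.py 619.4 69.8 266.3 101.9
```

```text
t 17.15 pos [614.2  69.3 266.1] F [ 0.2  0.1 -4. ] w 48.8 j [ 0.37  0.36  0.03 -0.   -1.24 -1.74]
jaw yaw 101.89 z [-0. -0. -1.]
tool shift cm [-0.52 -0.05 -0.02]
turn [-0.   -0.02 -0.01] shift after turn cm [-0.52 -0.05 -0.02]
```

servo_tool(rows=[[0, -0.2, 0, 0, 0, 0, 0], [0, -0.2, 0, 0, 0, 0, 0], [0, 0, 0, 0, 0, 0, 0]])

```text
clock: 17.45
position: [618.1, 70.1, 266.4]
ee_rot: [-0.104, 0.995, 0.0, 0.0]
contact_force: [0.4, 0.3, -3.7]
gripper_width: 48.7
```

servo_tool(rows=[[0, -0.15, 0, 0, 0, 0, 0], [0, 0, 0, 0, 0, 0, 0], [0, 0, 0, 0, 0, 0, 0]])

```text
clock: 17.75
position: [619.4, 70.4, 266.3]
ee_rot: [-0.104, 0.995, 0.0, -0.0]
contact_force: [0.2, -1.2, -3.3]
gripper_width: 48.6
```

servo_tool(rows=[[0, -0.15, 0, 0, 0, 0, 0], [0, 0, 0, 0, 0, 0, 0], [0, 0, 0, 0, 0, 0, 0]])

```text
clock: 18.05
position: [620.9, 70.7, 266.3]
ee_rot: [-0.104, 0.995, -0.0, -0.0]
contact_force: [-1.1, 0.1, -3.6]
gripper_width: 48.9
```

Eye about 5 mm from the post, no contact yet. Now lower until the eye rests on the peg.

servo_tool(rows=[[0, 0, 0, 0.2, 0, 0, 0], [0, 0, 0, 0.2, 0, 0, 0], [0, 0, 0, 0.2, 0, 0, 0], [0, 0, 0, 0, 0, 0, 0], [0, 0, 0, 0, 0, 0, 0]])

```text
clock: 18.55
position: [620.9, 70.6, 260.2]
ee_rot: [-0.104, 0.995, -0.0, -0.0]
contact_force: [-0.4, -0.4, -4.3]
gripper_width: 48.3
```

servo_tool(rows=[[0, 0, 0, 0.15, 0, 0, 0], [0, 0, 0, 0, 0, 0, 0], [0, 0, 0, 0, 0, 0, 0]])

```text
clock: 18.85
position: [620.9, 70.6, 258.8]
ee_rot: [-0.104, 0.995, -0.0, -0.0]
contact_force: [-0.2, 0.0, -3.1]
gripper_width: 48.7
```

servo_tool(rows=[[0, 0, 0, 0.1, 0, 0, 0], [0, 0, 0, 0, 0, 0, 0], [0, 0, 0, 0, 0, 0, 0]])

```text
clock: 19.15
position: [621.0, 70.7, 258.4]
ee_rot: [-0.104, 0.995, -0.0, 0.0]
contact_force: [-0.8, 1.1, -1.1]
gripper_width: 48.5
```

servo_tool(rows=[[0, 0, 0, 0.06, 0, 0, 0], [0, 0, 0, 0, 0, 0, 0], [0, 0, 0, 0, 0, 0, 0]])

```text
clock: 19.45
position: [621.1, 70.7, 258.3]
ee_rot: [-0.104, 0.995, -0.0, 0.001]
contact_force: [-2.1, 0.1, 2.3]
gripper_width: 48.6
```

```bash
python3 -c "
from h import *
d=snap('side','s8.png')
cv2.imwrite('pics/c8.png',cv2.resize(cv2.imread('pics/s8.png')[135:235,200:300],(0,0),fx=6,fy=6,interpolation=2))
"
python3 go.py
```

```text
t 19.5 pos [621.1  70.6 258.2] F [-3.3  0.5  3.6] w 48.9 j [ 0.37  0.37  0.03  0.   -1.23 -1.74]
jaw yaw 101.91 z [ 0.001 -0.    -1.   ]
```

View pics/c8.png

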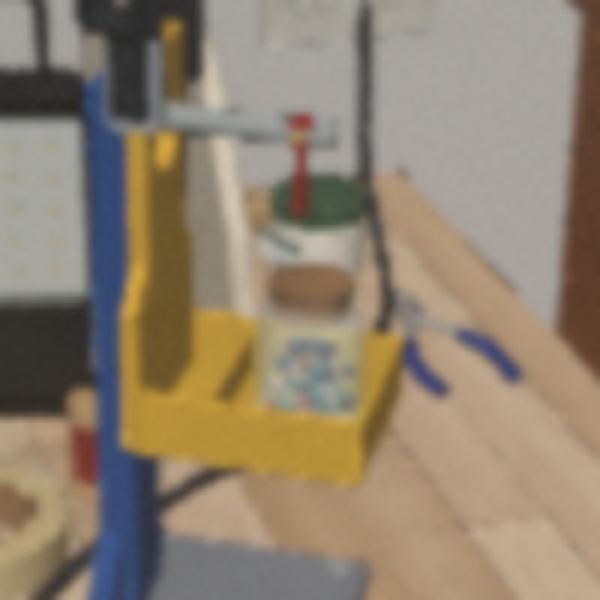

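The board is against the post, the eye on the peg, the flap is hanging straight down in front (crop (300,180)), and the jar is upright. Releasing.

servo_tool(rows=[[0.65, 0, 0, 0, 0, 0, 0], [0.75, 0, 0, 0, 0, 0, 0], [0.85, 0, 0, 0, 0, 0, 0], [0.9, 0, 0, 0, 0, 0, 0], [0.9, 0, 0, 0, 0, 0, 0], [0.9, 0, 0, 0, 0, 0, 0], [0.9, 0, 0, -1, 0, 0, 0], [0.9, 0, 0, -2, 0, 0, 0], [0.9, 0, 0, -3, 0, 0, 0], [0.9, 0, 0, -3, 0, 0, 0], [0.9, 0, 0, -3, 0, 0, 0], [0.9, 0, 0, 0, 0, 0, 0]])

```text
clock: 20.7
position: [622.5, 70.5, 383.7]
ee_rot: [-0.104, 0.995, 0.0, 0.006]
contact_force: [-0.8, -0.4, 0.1]
gripper_width: 77.0
```

servo_tool(rows=[[0.9, 0, 0, 0, 0, 0, 0], [0.9, 0, 0, 0, 0, 0, 0], [0.9, 0, 0, 0, 0, 0, 0], [0.9, 0, 0, 0, 0, 0, 0], [0.9, 0, 0, 0, 0, 0, 0], [0.9, 0, 0, 0, 0, 0, 0], [0.9, 0, 0, 0, 0, 0, 0], [0.9, 0, 0, 0, 0, 0, 0], [0.9, 0, 0, 0, 0, 0, 0], [0.9, 0, 0, 0, 0, 0, 0]])

```text
clock: 21.7
position: [620.9, 70.6, 377.2]
ee_rot: [-0.104, 0.995, 0.0, 0.0]
contact_force: [-0.5, -0.6, 0.1]
gripper_width: 76.6
```

```bash
python3 -c "
from h import *
d=snap('side','s9.png');e=get_image('side')
cv2.imwrite('pics/c9.png',cv2.resize(cv2.imread('pics/s9.png')[130:230,200:300],(0,0),fx=6,fy=6,interpolation=2))
print('frame diff',np.abs(cv2.blur(d['image'],(5,5)).astype(float)-cv2.blur(e['image'],(5,5))).max())"
python3 go.py
```

```text
frame diff 1.0
t 21.8 pos [620.9  70.6 377.2] F [ 0.1  0.2 -0.2] w 76.7 j [ 0.37  0.33  0.26  0.   -1.5  -1.74]
jaw yaw 101.9 z [ 0. -0. -1.]
```

View pics/c9.png

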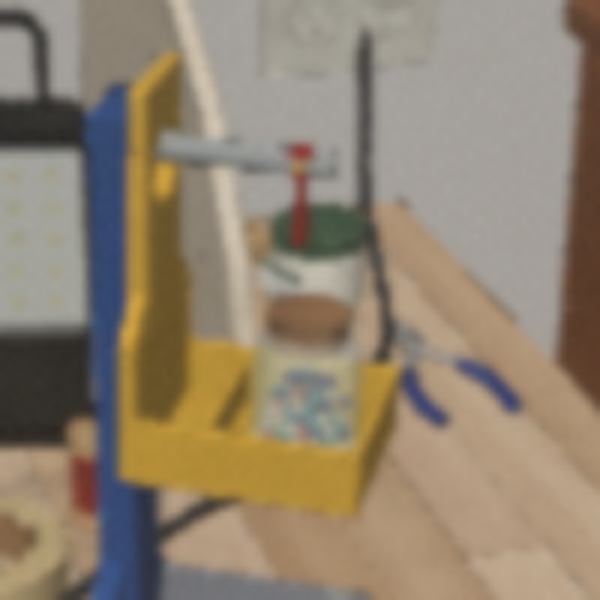

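The bin hangs flat against the post, flap down (crop (300,205)), jar upright. Two frames taken in succession differ only by noise, and the hand is clear. Handing in.

```bash
python3 -c "
from bench import *
print(job_done())"
```

```text
the job is handed in; nothing more can be done
None
```

The jar stands upright in the bin's front compartment, and the bin hangs by its eye on the peg with the red flap down in front of the board. I handed the job in at about 22 s of the 67 s allowed.

- **Jar:** I gripped it by its upper half and lowered it to the compartment floor. It made contact at the height I had worked out beforehand, and stayed upright in every picture.
- **Bin:** I gripped it by the neck, slid the eye along the peg to about 5 mm from the post, and lowered it about 8 mm until the eye rested on the peg.
- **Last checks:** The final side picture shows the board flat against the post, the flap hanging straight down and the jar upright. Two consecutive frames differed only by noise, so everything was at rest. The hand was about 120 mm up, with contact force near zero.

No check failed. Camera and arm estimates agreed to about 2–3 mm, and at worst about 3 px (perhaps 7 mm) on one point in the top view. The eye's depth on the peg comes from the arm's measured position and the camera fit of the post.

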